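Load the wide microphone cartridge into the acoustic test fixture

TASK

Draw the black cartridge tray forward by its tab until its row of pockets is well clear of the low instrument shelf, and pluck out the one wide microphone cartridge (straight-sided, no narrow neck). Set it upright, without dropping it, fully down in the square nest of the open test fixture, then close the fixture's hood fully. Push the tray back home against its stop under the shelf, with the slim cartridges still in their pockets, and leave everything else on the bench where it is.

Things in the scene. Friction and masses are not known exactly. Their poses are not given: they have to be found in the camera images.
- rack: Fixed low shelf 300 mm wide (y), 190 deep (x), board from 55 to 67 mm above the bench; on it an analyser 48 mm high, set 45 mm back. Origin: on the bench below the middle of the board's front edge (lip). x points in under the shelf, z up; the tray comes out to -x. Guide rails 12 mm high, 5 wide at y = +-110.5 mm run from x = -125 to +90 mm; back stop face at x = +85 mm.
- tray: Loose black tray, 0.2-0.4 kg, sliding on the bench between the rails (3 mm play). Slab 70 (x) by 210 (y) by 18 mm. Origin: centre of its underside, axes as the rack's. Row of 4 square pockets at x = 0, y = 75, 25, -25, -75 mm: 26 mm wide, 8 deep. At the stop its origin is at rack x = +50 mm (starts up to 6 mm short). Pulled 100 mm, the row is 50 mm before the lip, still between the rails.
- tray_tab (a point): Top centre of the tray's pull tab: upright block 16 mm (x) by 18 mm (y), from the bench up to 36 mm, 95 mm in front (-x) of the tray's origin, joined to the slab by a strip 20 mm wide and 6 mm high. At the start it stands about 45 mm in front of the lip.
- wide_cartridge: The wide microphone cartridge, bare steel, a plain upright cylinder 22 mm in diameter over its full height of 28 mm, 20 to 45 g; in one of the tray's four pockets, which one varies. Its top stands 38 mm above the bench (20 mm above the tray). Origin: centre of its underside, z up.
- slim1: slim microphone cartridge, bare steel, upright in a tray pocket, 28 mm tall: a 22 mm diameter base ring 10 mm high, then a 12 mm diameter neck. Origin: centre of its underside, z up. Stays in its pocket.
- slim2: slim microphone cartridge, bare steel, upright in a tray pocket, 28 mm tall: a 22 mm diameter base ring 10 mm high, then a 12 mm diameter neck. Origin: centre of its underside, z up. Stays in its pocket.
- slim3: slim microphone cartridge, bare steel, upright in a tray pocket, 28 mm tall: a 22 mm diameter base ring 10 mm high, then a 12 mm diameter neck. Origin: centre of its underside, z up. Stays in its pocket.
- fixture: Fixed acoustic test fixture: aluminium base 160 mm (x) by 140 mm (y) by 30 mm high. Origin: centre of its underside; x points to the hinge side, away from the robot, z up.
- nest (a point): Centre of the floor of the nest, a square recess 32 mm wide and 8 mm deep with a small chamfer in the top of the fixture's base; the floor is 22 mm above the bench, 5 mm behind (+x) the fixture origin. Axes as the fixture's.
- hood (a joint): Hinge angle of the grey hood, rad: 0 closed, 1.57 upright on the hinge side; starts at 1.5 to 1.75, stays where left (2 to 5 N at its edge moves it). Hollow cap 125 mm from hinge to front, 130 wide, 42 high (closed, it stands on the base), with a black lip 15 mm long, 30 wide at its front. To close, push its outer face from behind, over and down.
- hood_hinge (a point): Middle of the hood's hinge axis (along the fixture's y), 70 mm behind (+x) the fixture's origin and 30 mm above the bench.
- hood_edge (a point): Middle of the hood's front top edge, on the hood: 125 mm in front of the hinge and 42 mm above it when closed; the hood moves round the hinge with it.
- screwdriver: Screwdriver lying on the bench, origin below its middle; bystander.
- adaptor: Black and steel barrel adaptor standing on end, 19 mm diameter, 58 mm tall, origin at its foot; bystander.
- weight: Brass calibration weight with a knob, 40 mm diameter, 58 mm tall, origin at its foot; bystander.
- spray: White aerosol can, 52 mm diameter, 170 mm tall, origin at its foot; bystander.
- mug: White mug, origin at its foot; bystander.
There are look-alikes about, which are no part of the job. Leave any brown or yellow look-alike of the fixture alone.

How it is judged:
By the outcome, as a careful person would: the job done as asked, in the order asked, and still so for the second after the job is handed in, with the robot touching nothing.
It also fails if it takes over 72 s, if anything falls off the work surface, if the arm or the gripper's body presses on something with over 40 N, if the wrist force passes 120 N, or if a joint passes its speed limit or range.

ROBOT

A 7-joint arm with a two-finger parallel gripper is mounted at the origin on the work surface. World frame = base frame: x ahead of the robot, y to its left, z up, the work surface at z = 0. Lengths are in m, angles in rad, forces in N, time in s.
With the tool pointing down it reaches from about 0.35 to 0.9 m from the base axis. Payload 8.1 kg.
Tool frame: the origin (TCP) lies at the very end of the fingers, on their centre line; the grasp point (between the pads) lies 19 mm behind it; z points along the fingers, y is the line along which they close (so a half turn about z gives the same grasp; the last joint's range is limited). The gripper opens to 92 mm and grips with 3 to 60 N. Pads are 19 mm wide; open, the fingers measure 130 mm over their backs; the gripper's body (75 mm by 190 mm) begins 47 mm behind the grasp point.
Start: joints at [-1.28, 0.434, 0.025, 1.573, -0.012, 1.134, -0.075], TCP at [0.24, 0.577, 0.187] pointing down, gripper open.
Joint ranges: [-2.62, 2.62], [-0.44, 2.09], [-1.27, 1.32], [0.08, 2.57], [-1.32, 4.46], [0.12, 2], [-2.74, 2.74]. Speed limits (rad/s): [2.22, 2.22, 3.01, 3.01, 3.14, 3.14, 3.14].

INTERFACE

Orientations are given as a rotation vector (axis times angle).
In Python, from cell import arm gives the robot as it stands.
- The arm moves only by the tool jog_arm, never from a script. Its argument "rows" is a list of rows, each a list of 3 entries, a list of its own where there are three numbers: the shift along the world's x, y, z in cm, then the turn, a rotation vector about the world's x, y, z in degrees, then the opening, from 0 (shut) to 1 (fully open). A call has 1 to 8 rows; each row is the pose to reach, as a shift and turn from the pose commanded when the call began; what a row does not reach only later rows make up. A row lasts 1/8 s, in which the tool goes at most 62.5 mm and 10.7 degrees, less where a joint would pass 70% of its speed; a pose out of reach is approached as far as the arm can. A call with a gripper value outside its range is refused whole. The fingers move at their own pace and stop on an object; "newtons" is the grip in N (left out, the last holds). Time passes only in rows, so rows that repeat a pose let the fingers close. It gives the time, the measured TCP pose, the force, the opening and the grip force at its end, in the units of the state.
- arm.observe(): the state, without advancing time (a new reading comes with each control period).
- arm.get_image(name): name is "scene" or "top" or "wrist"; returns a dict with "img" (400x640x3 uint8, red, green, blue), "depth" (400x640 float32, m along the optical axis (not along the pixel's ray), 0 where there is no reading), "fx", "fy", "cx", "cy" (pixels), "rvec" (rotation vector, rad) and "tvec" (3), from world to camera coordinates, as OpenCV has them; the wrist camera has in their place "mount" (4x4, takes a point from camera to tool coordinates, whose origin is the TCP and whose axes are the flange's). Camera axes: x right, y down, z forward; pixel columns grow to the right and rows downward; lengths in m; the calibration is good to about 2 mm. A picture is of the moment at which its call begins: read the wrist's pose just before it.
- arm.sign_off(): hands the job in; it is judged then, once.
The state is a dict: "clock": time; "joints": joint angles; "dq": joint speeds; "joint_efforts": joint torques, N m; "position": TCP position; "ee_rot": TCP orientation; "force": force on the tool from outside, world axes, zero at the start; "ft_torque": the same for the moment, N m; "width": opening from 0.0 (shut) to 1.0 (fully open); "gripper_force": force on a finger pad.
Only numpy, scipy, OpenCV 4.12 (cv2) and the standard library are available. Lean on these libraries where they do the work, as an engineer would, in place of code of your own. Each camera call takes 0.05 s, during which the arm holds its last target. There are 200 camera calls.

## Working session

There is one attempt and no reset: what is moved stays moved. The work goes in short steps, Python scripts to look and compute and a tool call to move; the robot and the scene stay as the last step left them, time stands still between calls to the robot, and variables do not carry over. Pictures are saved under pics/ and viewed, at most 13 in all, crops included, and the job is handed in when it is done.

Besides the shell and the picture viewer there is one more tool, called after "Request:" as name(argument=value, ...), one argument or row to a line, values as JSON. jog_arm: Moves the arm, as the interface text tells. Its arguments: {"type":"object","properties":{"rows":{"type":"array","items":{"type":"array"}},"newtons":{"type":"number"}},"required":["rows"]}

```bash
mkdir -p pics; cat > h.py <<'E'
import numpy as np, cv2
from cell import arm
def cam(n):
    s=arm.observe(); d=arm.get_image(n)
    if 'mount' in d:
        T=np.eye(4); T[:3,:3]=cv2.Rodrigues(np.array(s['ee_rot'],float))[0]; T[:3,3]=s['position']
        M=T@np.array(d['mount'])
    else:
        R=cv2.Rodrigues(np.array(d['rvec'],float))[0]; M=np.eye(4); M[:3,:3]=R.T; M[:3,3]=-R.T@np.array(d['tvec'],float).ravel()
    d['M']=M; return d
def ray(d,u,v,z):
    r=d['M'][:3,:3]@np.array([(u-d['cx'])/d['fx'],(v-d['cy'])/d['fy'],1]); c=d['M'][:3,3]
    return c+r*(z-c[2])/r[2]
def cloud(d):
    v,u=np.mgrid[:400,:640]; z=d['depth']
    P=np.stack([(u-d['cx'])/d['fx']*z,(v-d['cy'])/d['fy']*z,z],-1)
    P=P@d['M'][:3,:3].T+d['M'][:3,3]; P[z==0]=np.nan; return P
def save(n,im): cv2.imwrite('pics/'+n+'.png',im[...,::-1])
E
python3 - <<'E'
from h import *
for n in('scene','top'):
    d=cam(n); save(n,d['img']); np.savez(n+'.npz',P=cloud(d),**{k:d[k] for k in('img','depth','fx','fy','cx','cy','M')})
    print(n,d['M'].round(3).tolist(),d['fx'])
print(arm.observe())
E
```

```text
scene [[-0.022, 0.823, -0.567, 1.316], [1.0, 0.021, -0.008, -0.084], [0.006, -0.567, -0.823, 1.237], [0.0, 0.0, 0.0, 1.0]] 420.8858062872064
top [[-0.018, -0.991, 0.133, 0.305], [-1.0, 0.02, 0.009, -0.091], [-0.012, -0.132, -0.991, 1.599], [0.0, 0.0, 0.0, 1.0]] 464.45616586184536
{'clock': 0.1, 'joints': array([-1.27962153,  0.43515574,  0.02496491,  1.57398278, -0.01159696,
        1.13398607, -0.07509453]), 'dq': array([ 0.00116877, -0.00164521, -0.00056126, -0.00186963, -0.00049523,
       -0.00043485,  0.00169223]), 'joint_efforts': array([ 2.71552795e-03, -6.69122815e+01,  9.87879597e-01, -3.15145469e+01,
       -6.04897365e-02,  3.74064466e-02,  8.47850310e-05]), 'position': array([0.23965606, 0.57668793, 0.18673089]), 'ee_rot': array([-6.14606627e-01, -3.08073627e+00,  2.16642375e-03]), 'force': array([-0.8145281 ,  0.36190632,  1.10869698]), 'ft_torque': array([0.01568261, 0.00549693, 0.00473031]), 'gripper_force': 0.0, 'width': 1.002305696041545}
```

View pics/scene.png

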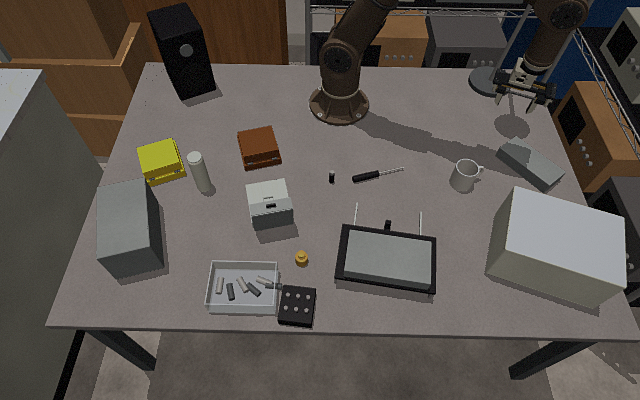

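View pics/top.png

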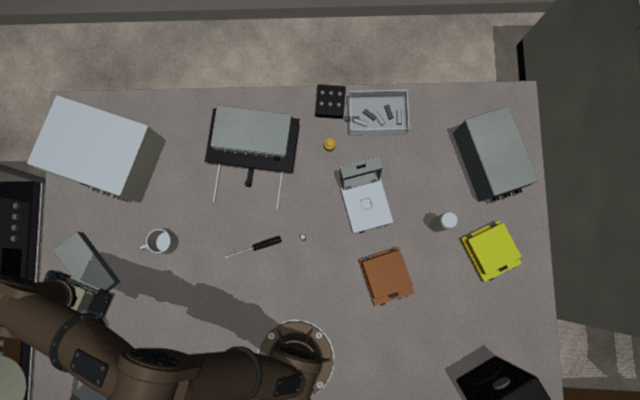

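The scene view shows the shelf at about (388,260), with the tab at (388,224), and the open fixture at (268,205). In the top view the shelf is at about (252,140), the tab at (249,178), the nest at (366,204) and the hood at (361,172).

```bash
python3 - <<'E'
from h import *
im=np.load('top.npz')['img'][95:245,200:400]; save('topc',cv2.resize(im,(800,600),interpolation=cv2.INTER_CUBIC))
d=np.load('top.npz');P=d['P'];g=d['img'].astype(int).sum(-1)
def rect(m,z,name):
    m=m.astype(np.uint8); n,l,s,c=cv2.connectedComponentsWithStats(m); i=1+s[1:,4].argmax()
    v,u=np.where(l==i); p=np.array([ray(d,a,b,z)[:2] for a,b in zip(u,v)],np.float32)
    r=cv2.minAreaRect(p); print(name,len(u),r,cv2.boxPoints(r).round(4).tolist())
z=P[...,2]; box=np.zeros_like(z,bool); box[80:245,195:400]=1
L=box.copy(); L[:,305:]=0
rect(L&(z>.05)&(z<.135),.067,'shelf all(z.067)')
rect(L&(g<130)&(z>.045)&(z<.08),.067,'board')
T=L.copy(); T[:168]=0; T[192:]=0; T[:,:240]=0;T[:,258:]=0
rect(T&(g<130),.036,'tabreg')
for a,b in((205,225),(272,292)):
    R=np.zeros_like(L);R[168:215,a:b]=1; m=R&(g>np.percentile(g[168:215,a:b],88))
    v,u=np.where(m); p=np.array([ray(d,x,y,.012)[:2] for x,y in zip(u,v)],np.float32)
    print('rail',cv2.minAreaRect(p),cv2.fitLine(p,cv2.DIST_HUBER,0,.001,.001).ravel())
F=box.copy();F[:,:335]=0
rect(F&(z>.022)&(z<.036),.03,'base')
H=F&(z>.04)&(np.arange(640)[None]<395); H[200:]=0
q=P[H]; print('hood',q.min(0),q.max(0),len(q))
for zz in(.05,.08,.11,.14,.15,.16): 
  k=q[abs(q[:,2]-zz)<.007]; print(zz,len(k),k.mean(0).round(4) if len(k) else '')
E
```

```text
shelf all(z.067) 5038 ((0.739054262638092, 0.13232606649398804), (0.3004787266254425, 0.20164307951927185), 81.56558990478516) [[0.6172999739646912, -0.001500000013038516], [0.8166999816894531, -0.031099999323487282], [0.86080002784729, 0.2662000060081482], [0.6614000201225281, 0.2957000136375427]]
board 1529 ((0.731448769569397, 0.1315767616033554), (0.29800549149513245, 0.1868758350610733), 81.54580688476562) [[0.6171000003814697, -0.002099999925121665], [0.8019999861717224, -0.029500000178813934], [0.84579998254776, 0.2651999890804291], [0.6608999967575073, 0.29269999265670776]]
tabreg 85 ((0.6150428652763367, 0.14477157592773438), (0.025697506964206696, 0.06919998675584793), 67.71051788330078) [[0.5781999826431274, 0.1459999978542328], [0.6421999931335449, 0.11980000138282776], [0.6518999934196472, 0.14350000023841858], [0.5878999829292297, 0.16979999840259552]]
rail ((0.5793294906616211, 0.26492395997047424), (0.046452783048152924, 0.1475660353899002), 80.79620361328125) [ 0.9833783  -0.18156868  0.58461374  0.26888004]
rail ((0.5648531317710876, 0.046983860433101654), (0.017913708463311195, 0.12670132517814636), 87.47042846679688) [ 0.9905328  -0.13727596  0.5727      0.04640944]
base 1875 ((0.519576370716095, -0.24908114969730377), (0.19279848039150238, 0.14063675701618195), 13.930356979370117) [[0.4090999960899353, -0.20399999618530273], [0.44290000200271606, -0.34049999713897705], [0.6301000118255615, -0.29409998655319214], [0.5961999893188477, -0.15760000050067902]]
hood [ 0.54083841 -0.35906395  0.04000264] [ 0.92989066 -0.15239661  0.17239052] 1318
0.05 290 [ 0.8172 -0.2248  0.0485]
0.08 68 [ 0.7855 -0.2595  0.0763]
0.11 12 [ 0.597  -0.2176  0.1098]
0.14 44 [ 0.6244 -0.2269  0.1445]
0.15 445 [ 0.615  -0.2242  0.1514]
0.16 208 [ 0.6083 -0.2229  0.1565]
```

View pics/topc.png

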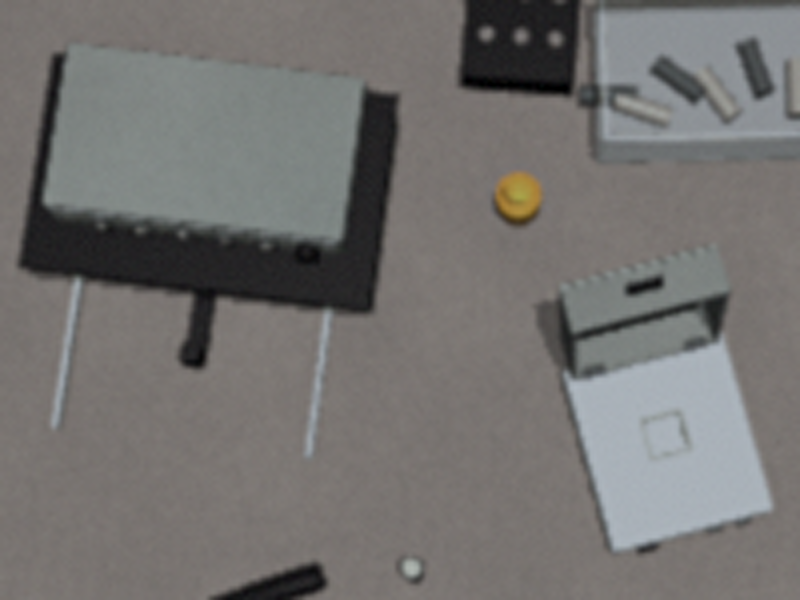

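```bash
python3 - <<'E'
from h import *
d=np.load('top.npz')
def c(x,y,z): return ray(d,(x+.5)/4-.5+200,(y+.5)/4-.5+95,z)[:2].round(4)
a,b=c(22,268,.067),c(372,310,.067);print('lip',a,b,(a+b)/2,np.linalg.norm(a-b),np.degrees(np.arctan2(*(b-a)[::-1]))+90)
p,q,r,s=c(78,280,.012),c(55,428,.012),c(330,312,.012),c(309,456,.012)
print('rail',p,q,r,s,(q+s)/2,np.linalg.norm(q-s),[np.degrees(np.arctan2(*(e)[::-1])) for e in(p-q,r-s)])
print('tab top',c(195,348,.036),c(181,362,0.036),c(206,368,.0))
f=[c(612,550,.03),c(772,510,.03),c(726,346,.03),c(566,374,.03)]
print('base',f,[np.linalg.norm(f[i]-f[i-1]) for i in range(4)])
n=[c(*k,.03) for k in((641,416),(683,409),(690,450),(651,459))];print('nest',n,np.mean(n,0))
print('hood top edge far',c(562,288,.155),c(722,248,.155),'near',c(574,335,.155),c(726,295,.155))
d=np.load('scene.npz');P=d['P']
w=np.linalg.norm(P[...,:2]-[.64,-.28],axis=-1)<.12
q=P[w&(P[...,2]>.05)]; th=np.radians(-13.9); x=(q[:,:2]-[.519,-.249])@[np.cos(-th),np.sin(-th)] ; 
e=np.array([np.cos(np.radians(-13.9)),np.sin(np.radians(-13.9))]);x=(q[:,:2]-f[0])@e
for zz in np.arange(.05,.19,.01):
  k=x[abs(q[:,2]-zz)<.005]; print(zz.round(3),len(k),np.percentile(k,[2,50,98]).round(4) if len(k) else'')
im=d['img'][170:270,230:390]; save('scc',cv2.resize(im,(800,500),interpolation=cv2.INTER_CUBIC))
E
```

```text
lip [0.6612 0.2911] [ 0.6189 -0.0043] [0.64005 0.1434 ] 0.2984132202165313 -8.149109531156085
rail [0.6622 0.2556] [0.5319 0.2744] [0.6291 0.0354] [0.5032 0.0547] [0.51755 0.16455] 0.22156664911488821 [np.float64(-8.21011574436652), np.float64(-8.715381986424923)]
tab top [0.5952 0.1494] [0.5833 0.1614] [0.584  0.1453]
base [array([ 0.4158, -0.2025]), array([ 0.4471, -0.3387]), array([ 0.5887, -0.3051]), array([ 0.5672, -0.1676])] [np.float64(0.15537042833177753), np.float64(0.13975024150247467), np.float64(0.14553185218363712), np.float64(0.13917075842288132)]
nest [array([ 0.5296, -0.2305]), array([ 0.5349, -0.2665]), array([ 0.4996, -0.2712]), array([ 0.4926, -0.2378])] [ 0.514175 -0.2515  ]
hood top edge far [ 0.6155 -0.1601] [ 0.6452 -0.2878] near [ 0.5774 -0.1686] [ 0.6071 -0.2896]
0.05 21 [0.1808 0.2026 0.2323]
0.06 43 [0.1785 0.2033 0.2328]
0.07 53 [0.1788 0.2073 0.2349]
0.08 47 [0.1801 0.2074 0.2362]
0.09 48 [0.183 0.209 0.238]
0.1 51 [0.1825 0.2143 0.2363]
0.11 50 [0.1862 0.2114 0.2402]
0.12 60 [0.1861 0.2157 0.2425]
0.13 39 [0.1868 0.2161 0.2415]
0.14 79 [0.1746 0.2155 0.2442]
0.15 437 [0.1628 0.2017 0.2368]
0.16 43 [0.1619 0.2013 0.2233]
0.17 12 [0.1954 0.202  0.2056]
0.18 0 
0.19 0
```

View pics/scc.png

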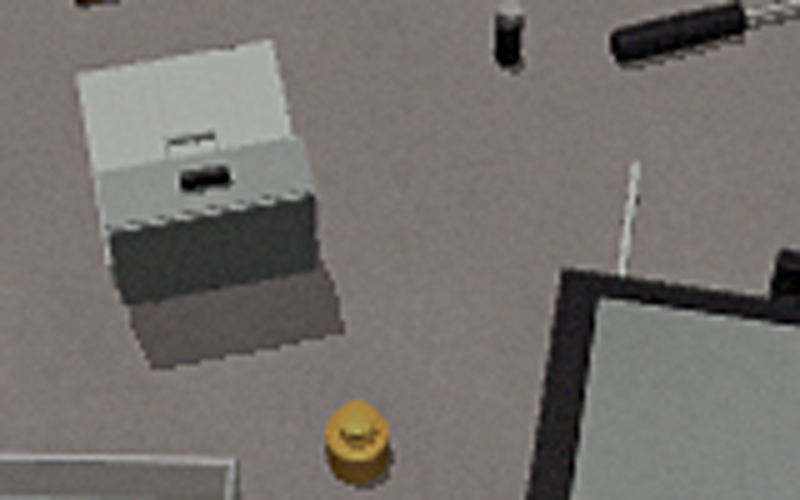

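The close-up confirms the hood is upright behind the nest, with the weight behind it and to the right at crop (358,435). The rack is at about (0.6405, 0.145) with yaw -8.3°. The fixture nest is at (0.514, -0.251) with yaw +13.3°. Next I move above the tab.

Request:
jog_arm(
  rows=[
    [[6,-6,2],[0,0,5],0.6],
    [[12,-12,2],[0,0,10],0.5],
    [[18,-20,2],[0,0,14.3],0.5],
    [[24,-28,2],[0,0,14.3],0.5],
    [[30,-36,0],[0,0,14.3],0.5],
    [[35.5,-42.6,-4],[0,0,14.3],0.5],
    [[35.5,-42.6,-4],[0,0,14.3],0.5],
    [[35.5,-42.6,-4],[0,0,14.3],0.5],
  ],
)

```text
clock: 1.1
position: [0.5575, 0.1978, 0.1604]
ee_rot: [-0.226, -3.133, -0.0]
force: [0.3, -0.3, 0.2]
width: 0.5
gripper_force: 0.0
```

Request:
jog_arm(
  rows=[
    [[0,0,0],[0,0,0],0.5],
    [[0,0,0],[0,0,0],0.5],
  ],
)

```text
clock: 1.35
position: [0.5562, 0.1997, 0.1605]
ee_rot: [-0.227, -3.132, -0.0]
force: [-0.5, 0.8, -0.3]
width: 0.501
gripper_force: 0.0
```

```bash
python3 - <<'E'
from h import *
print(arm.observe()['position'])
d=cam('wrist'); save('w1',d['img']); np.savez('w1.npz',P=cloud(d),**{k:d[k] for k in('img','depth','fx','fy','cx','cy','M')})
P=d['M']; print(P.round(3).tolist())
E
```

```text
[0.55620132 0.19968563 0.16052556]
[[0.143, 0.945, 0.294, 0.477], [0.99, -0.137, -0.042, 0.211], [0.0, 0.297, -0.955, 0.358], [0.0, 0.0, 0.0, 1.0]]
```

View pics/w1.png

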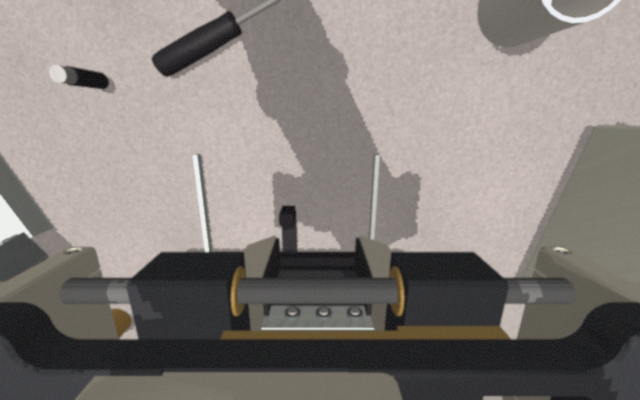

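The wrist view shows the tab top near (288,211), and the rail front ends at (196,155) and (377,155).

```bash
python3 - <<'E'
from h import *
d=np.load('w1.npz');g=d['img'].astype(int).sum(-1)
print(g[195:235:2,272:304:2])
for u,v,z in((196,155,.012),(208,248,.012),(377,155,.012),(373,240,.012),(288,211,.036)): print(ray(d,u,v,z).round(4),d['P'][v,u].round(4))
E
```

```text
[[559 429 390 379 372 392 381 379 384 388 386 400 397 393 391 393]
 [559 427 394 390 388 386 380 390 396 383 394 390 380 393 398 392]
 [562 451 385 403 404 390 390 389 391 383 394 388 371 380 384 389]
 [531 393 379 389 397 400 398 384 384 387 390 385 377 379 379 377]
 [551 413 380 395 394 387 394 385 370 391 387 382 386 390 378 377]
 [553 420 401 384 387 317 272 266 262 272 280 305 375 401 383 377]
 [574 481 405 398 364 168  55  84  90  78  59 161 370 388 380 380]
 [569 475 401 389 309  97  50  71  65  79  50 148 348 384 371 376]
 [555 420 389 366 223  83  61  82  67  88  83  82 291 390 390 382]
 [553 427 385 359 145  86 103  92  78  76  88  87 285 386 389 387]
 [571 485 397 324 119 116 122 127 128 128  77  60 282 382 380 392]
 [573 511 400 320 129 129 123 121 117 140 108 104 293 379 380 385]
 [560 452 389 312 123 122 113 131 114 125  97 110 281 377 382 392]
 [550 430 382 320 134 130 100 129 108 130 126 119 260 445 399 404]
 [569 473 393 325 144 120 128 105 133 125 114 122 322 530 518 486]
 [572 488 395 372 258 121 102 120 116 109 116 131 348 545 557 521]
 [579 548 508 478 405 207 127 121 135 124 133 167 305 533 554 542]
 [566 564 568 558 529 266 147 137 151 156 170 178 286 531 549 551]
 [575 561 561 562 540 278 169 189 170 178 174 181 287 541 576 562]
 [572 566 559 560 549 299 179 172 176 178 177 166 289 532 557 572]]
[0.5023 0.0592 0.012 ] [0.5024 0.0589 0.0113]
[0.625  0.0419 0.012 ] [0.6251 0.0417 0.0117]
[0.5337 0.2759 0.012 ] [0.534  0.2763 0.0102]
[0.6451 0.2615 0.012 ] [0.5506 0.2331 0.2063]
[0.5811 0.1607 0.036 ] [0.5836 0.1595 0.0282]
```

```bash
python3 - <<'E'
from h import *
d=np.load('w1.npz')
for u,v,z in((279.5,215,.036),(295.5,215,.036),(279.5,226,.036),(287.5,220.5,.036),(288,206.5,0)): print(u,v,ray(d,u,v,z).round(4),d['P'][int(v),int(u)].round(4))
E
```

```text
279.5 215 [0.5846 0.1497 0.036 ] [0.5843 0.1492 0.0366]
295.5 215 [0.5873 0.1687 0.036 ] [0.5953 0.165  0.0126]
279.5 226 [0.5986 0.1471 0.036 ] [ 0.6126  0.139  -0.0015]
287.5 220.5 [0.5929 0.158  0.036 ] [0.5923 0.1575 0.0357]
288 206.5 [0.5865 0.1562 0.    ] [0.5836 0.1574 0.0072]
```

Request:
jog_arm(
  rows=[
    [[3.7,-4.4,-4],[0,0,0],0.5],
    [[3.7,-4.4,-7],[0,0,0],0.5],
    [[3.7,-4.4,-10],[0,0,0],0.5],
    [[3.7,-4.4,-13],[0,0,0],0.5],
    [[3.7,-4.4,-14.9],[0,0,0],0.5],
    [[3.7,-4.4,-14.9],[0,0,0],0.5],
    [[3.7,-4.4,-14.9],[0,0,0],0.5],
    [[3.7,-4.4,-14.9],[0,0,0],0.5],
  ],
)

```text
clock: 2.4
position: [0.5943, 0.1562, 0.0132]
ee_rot: [0.225, 3.132, 0.001]
force: [0.1, -0.1, 0.4]
width: 0.503
gripper_force: 0.0
```

Request:
jog_arm(
  rows=[
    [[0,0,0],[0,0,0],0.1],
    [[0,0,0],[0,0,0],0.1],
    [[0,0,0],[0,0,0],0.1],
    [[0,0,0],[0,0,0],0.1],
    [[0,0,0],[0,0,0],0.1],
    [[0,0,0],[0,0,0],0.1],
  ],
  newtons=12,
)

```text
clock: 3.15
position: [0.5937, 0.1555, 0.0119]
ee_rot: [-0.226, -3.133, -0.0]
force: [-0.1, -0.7, 0.1]
width: 0.098
gripper_force: 0.0
```

```bash
python3 - <<'E'
from h import *
d=cam('top'); save('t2',cv2.resize(d['img'][100:220,180:340],(800,600),interpolation=cv2.INTER_CUBIC))
d=cam('wrist'); save('w2',d['img'])
E
python3 -c "
import cv2,numpy as np
a=cv2.imread('pics/t2.png');b=cv2.imread('pics/w2.png')
cv2.imwrite('pics/c2.png',np.vstack([cv2.resize(a,(400,300)),cv2.resize(b[110:350,160:480],(400,300))]))"
```

```text
(no output)
```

View pics/c2.png

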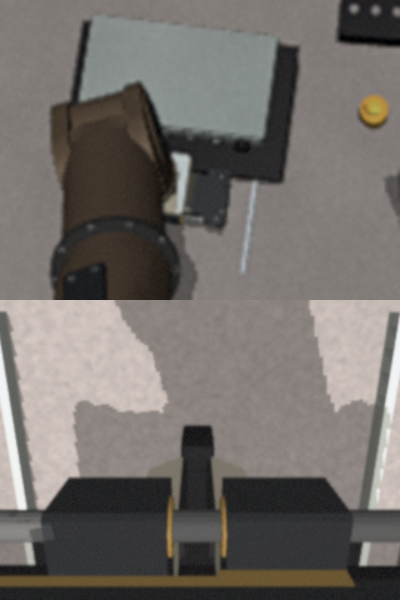

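The tab shows at crop (198,440) in front of the closed fingers, which shut behind it above the strip. I measure how far off that is.

```bash
python3 - <<'E'
from h import *
d=cam('wrist');P=cloud(d);g=d['img'].astype(int).sum(-1)
print(d['M'][:3,3],arm.observe()['position'])
for v in range(200,262,3): print(v,g[v,318],P[v,318].round(4), [int(x) for x in np.where(g[v,290:350]<200)[0][[0,-1]]+290] if (g[v,290:350]<200).any() else '')
E
```

```text
[0.51415428 0.16662627 0.20904548] [0.59366563 0.15545979 0.01191514]
200 404 [ 0.5769  0.1583 -0.0011] 
203 392 [ 5.791e-01  1.580e-01 -4.000e-04] 
206 383 [ 5.815e-01  1.577e-01 -2.000e-04] 
209 340 [ 0.5843  0.1573 -0.0013] 
212 89 [0.5831 0.1574 0.0091] [307, 328]
215 80 [0.5835 0.1573 0.0147] [307, 328]
218 74 [0.5835 0.1573 0.0209] [306, 329]
221 78 [0.5833 0.1573 0.0272] [306, 329]
224 93 [0.5834 0.1573 0.0326] [306, 329]
227 113 [0.5842 0.1572 0.0359] [305, 330]
230 142 [0.5864 0.1568 0.0356] [305, 330]
233 123 [0.5883 0.1566 0.0361] [305, 330]
236 115 [0.5903 0.1563 0.0365] [307, 328]
239 126 [0.5927 0.1559 0.0358] [307, 328]
242 123 [0.5946 0.1557 0.0363] [306, 328]
245 112 [0.5972 0.1553 0.0356] [306, 328]
248 120 [0.6141 0.153  0.0055] [306, 329]
251 125 [0.6171 0.1525 0.0047] [305, 329]
254 107 [0.6191 0.1522 0.0059] [290, 349]
257 122 [0.6216 0.1519 0.0061] [290, 349]
260 132 [0.6246 0.1514 0.0054] [290, 349]
```

The tab spans x 0.5835 to 0.599 at y 0.156, which is right between the fingers. The width scale may simply read low, so I squeeze further to check.

Request:
jog_arm(
  rows=[
    [[0,0,0],[0,0,0],0.0],
    [[0,0,0],[0,0,0],0.0],
    [[0,0,0],[0,0,0],0.0],
  ],
  newtons=15,
)

```text
clock: 3.68
position: [0.5936, 0.1555, 0.0119]
ee_rot: [-0.226, -3.133, -0.0]
force: [0.3, -0.4, -0.5]
width: 0.01
gripper_force: 0.0
```

```bash
python3 - <<'E'
from h import *
s=arm.observe();print(s['joints'],s['position'],s['ee_rot'])
d=cam('wrist');P=cloud(d); np.savez('w3.npz',P=P,img=d['img'])
print(np.array(d['mount']).round(3).tolist())
for v in range(225,262,3): print(v,[ (u,P[v,u].round(3).tolist()) for u in (285,295,303,318,335,345)])
save('w3',cv2.resize(d['img'][180:330,220:420],(800,600),interpolation=cv2.INTER_CUBIC))
E
```

```text
[-0.42116132  0.60405479  0.11412295  1.78439371 -0.09421017  0.75845387
  1.1679271 ] [0.59364684 0.15545731 0.01192626] [-2.26392023e-01 -3.13337570e+00 -5.98033997e-06]
[[0.001, -0.955, -0.298, 0.08], [1.0, 0.001, 0.0, -0.0], [-0.0, -0.298, 0.955, -0.197], [0.0, 0.0, 0.0, 1.0]]
225 [(285, [0.593, 0.13, -0.001]), (295, [0.594, 0.138, 0.001]), (303, [0.595, 0.144, 0.0]), (318, [0.583, 0.157, 0.034]), (335, [0.599, 0.169, -0.001]), (345, [0.6, 0.177, -0.001])]
228 [(285, [0.596, 0.129, -0.001]), (295, [0.597, 0.137, 0.0]), (303, [0.598, 0.143, -0.0]), (318, [0.585, 0.157, 0.036]), (335, [0.601, 0.168, 0.0]), (345, [0.602, 0.176, 0.001])]
231 [(285, [0.598, 0.129, -0.0]), (295, [0.6, 0.137, -0.0]), (303, [0.6, 0.143, -0.0]), (318, [0.587, 0.157, 0.035]), (335, [0.604, 0.168, -0.0]), (345, [0.605, 0.176, 0.001])]
234 [(285, [0.601, 0.128, -0.0]), (295, [0.602, 0.136, -0.001]), (303, [0.603, 0.143, 0.0]), (318, [0.589, 0.156, 0.036]), (335, [0.607, 0.168, -0.0]), (345, [0.608, 0.176, -0.0])]
237 [(285, [0.603, 0.128, -0.0]), (295, [0.605, 0.136, -0.0]), (303, [0.606, 0.142, -0.001]), (3
[... 849 characters left out ...]
, (295, [0.557, 0.153, 0.123]), (303, [0.557, 0.156, 0.123]), (318, [0.585, 0.157, 0.07]), (335, [0.559, 0.166, 0.122]), (345, [0.559, 0.17, 0.123])]
255 [(285, [0.556, 0.15, 0.125]), (295, [0.557, 0.153, 0.125]), (303, [0.557, 0.156, 0.125]), (318, [0.585, 0.157, 0.074]), (335, [0.559, 0.166, 0.124]), (345, [0.559, 0.169, 0.124])]
258 [(285, [0.556, 0.15, 0.127]), (295, [0.557, 0.153, 0.127]), (303, [0.557, 0.156, 0.127]), (318, [0.585, 0.157, 0.077]), (335, [0.559, 0.166, 0.127]), (345, [0.559, 0.169, 0.127])]
261 [(285, [0.557, 0.15, 0.129]), (295, [0.557, 0.153, 0.129]), (303, [0.558, 0.156, 0.128]), (318, [0.584, 0.157, 0.081]), (335, [0.559, 0.166, 0.129]), (345, [0.56, 0.169, 0.128])]
```

View pics/w3.png

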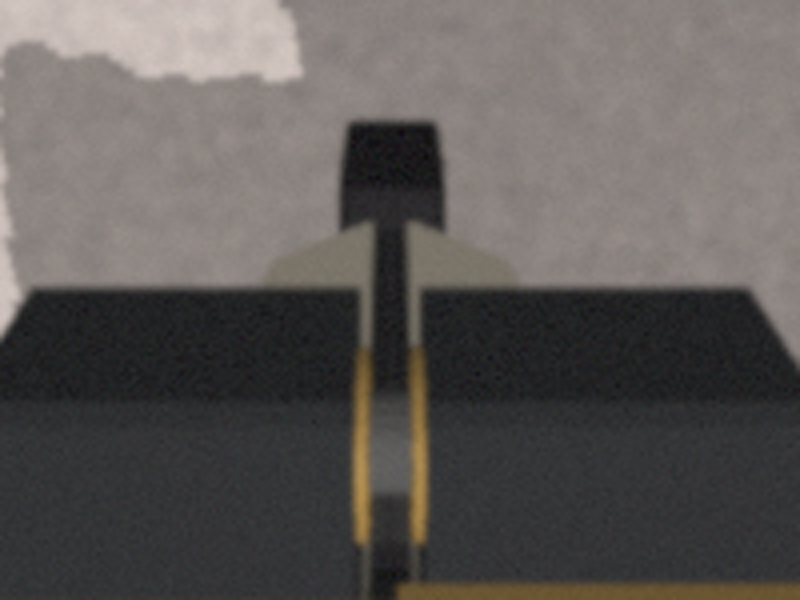

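The fingertips actually end at z≈0.05, about 39 mm above the reported TCP, and they closed just above the tab top at 0.036. Lateral alignment is right. I open and go down further, watching force.

Request:
jog_arm(
  rows=[
    [[0,0,0],[0,0,0],0.5],
    [[0,0,0],[0,0,0],0.5],
    [[0,0,0],[0,0,0],0.5],
    [[0,0,-1],[0,0,0],0.5],
    [[0,0,-2],[0,0,0],0.5],
    [[0,0,-2.5],[0,0,0],0.5],
    [[0,0,-2.5],[0,0,0],0.5],
    [[0,0,-2.5],[0,0,0],0.5],
  ],
)

```text
clock: 4.72
position: [0.5938, 0.1555, -0.013]
ee_rot: [0.226, 3.133, 0.0]
force: [0.2, 0.5, 1.1]
width: 0.501
gripper_force: 0.0
```

```bash
python3 - <<'E'
from h import *
d=cam('wrist');P=cloud(d); print(arm.observe()['position'])
for v in range(216,256,3): print(v,[ (u,P[v,u].round(3).tolist()) for u in (255,265,275,318,365,375,385)])
E
```

```text
[ 0.59394616  0.15548571 -0.01280755]
216 [(255, [0.575, 0.115, -0.001]), (265, [0.576, 0.121, -0.001]), (275, [0.576, 0.128, 0.0]), (318, [0.581, 0.158, 0.0]), (365, [0.585, 0.19, 0.001]), (375, [0.586, 0.197, -0.0]), (385, [0.588, 0.204, -0.001])]
219 [(255, [0.576, 0.115, 0.0]), (265, [0.578, 0.121, -0.001]), (275, [0.579, 0.128, -0.0]), (318, [0.583, 0.157, 0.0]), (365, [0.588, 0.19, -0.001]), (375, [0.588, 0.196, 0.001]), (385, [0.59, 0.203, -0.0])]
222 [(255, [0.579, 0.114, -0.0]), (265, [0.58, 0.121, -0.001]), (275, [0.581, 0.127, -0.001]), (318, [0.583, 0.157, 0.004]), (365, [0.59, 0.189, -0.001]), (375, [0.591, 0.196, 0.0]), (385, [0.592, 0.203, 0.0])]
225 [(255, [0.581, 0.114, 0.001]), (265, [0.582, 0.12, -0.001]), (275, [0.583, 0.127, -0.001]), (318, [0.584, 0.157, 0.009]), (365, [0.592, 0.189, -0.001]), (375, [0.593, 0.196, -0.0]), (385, [0.594, 0.203, -0.001])]
228 [(255, [0.584, 0.113, -0.001]), (265, [0.584, 0.12, -0.0]), (275, [0.585, 0.127, 0.0]), (318, [0.583, 0.157, 0.015]), (365, [0.594, 0.189, -0.0]), (375, [0.595, 0.196, 0.0]), (385, [0.596, 0.203, 0.001])]
231 
[... 1193 characters left out ...]
 (375, [0.588, 0.189, 0.04]), (385, [0.589, 0.194, 0.04])]
249 [(255, [0.579, 0.123, 0.044]), (265, [0.579, 0.129, 0.046]), (275, [0.581, 0.134, 0.042]), (318, [0.587, 0.157, 0.037]), (365, [0.587, 0.182, 0.045]), (375, [0.588, 0.188, 0.045]), (385, [0.588, 0.193, 0.046])]
252 [(255, [0.579, 0.124, 0.048]), (265, [0.579, 0.13, 0.048]), (275, [0.582, 0.134, 0.045]), (318, [0.59, 0.156, 0.036]), (365, [0.587, 0.182, 0.048]), (375, [0.587, 0.187, 0.049]), (385, [0.588, 0.192, 0.049])]
255 [(255, [0.578, 0.125, 0.053]), (265, [0.579, 0.13, 0.052]), (275, [0.583, 0.134, 0.046]), (318, [0.591, 0.156, 0.037]), (365, [0.588, 0.182, 0.049]), (375, [0.587, 0.186, 0.053]), (385, [0.588, 0.192, 0.052])]
```

Tips are at about z 0.027 with reported z -0.013, so the offset is a consistent 40 mm. I go down 1.5 cm more and grip.

Request:
jog_arm(
  rows=[
    [[0,0,-0.8],[0,0,0],0.5],
    [[0,0,-1.5],[0,0,0],0.5],
    [[0,0,-1.5],[0,0,0],0.1],
    [[0,0,-1.5],[0,0,0],0.1],
    [[0,0,-1.5],[0,0,0],0.1],
    [[0,0,-1.5],[0,0,0],0.1],
    [[0,0,-1.5],[0,0,0],0.1],
    [[0,0,-1.5],[0,0,0],0.1],
  ],
  newtons=15,
)

```text
clock: 5.78
position: [0.5939, 0.1555, -0.0279]
ee_rot: [0.226, 3.133, 0.0]
force: [-0.0, -0.0, 2.1]
width: 0.195
gripper_force: 15.0
```

Request:
jog_arm(
  rows=[
    [[-1,0.15,0],[0,0,0],0.1],
    [[-2.5,0.37,0],[0,0,0],0.1],
    [[-4,0.58,0],[0,0,0],0.1],
    [[-5.5,0.8,0],[0,0,0],0.1],
    [[-7,1.02,0],[0,0,0],0.1],
    [[-8.5,1.24,0],[0,0,0],0.1],
    [[-10,1.46,0],[0,0,0],0.1],
    [[-10.5,1.53,0],[0,0,0],0.1],
  ],
)

```text
clock: 6.78
position: [0.4876, 0.1711, -0.0279]
ee_rot: [-0.225, -3.133, -0.0]
force: [2.4, -0.4, 1.2]
width: 0.195
gripper_force: 15.0
```

Request:
jog_arm(
  rows=[
    [[0,0,0],[0,0,0],0.3],
    [[0,0,0],[0,0,0],0.35],
    [[0,0,2],[0,0,0],0.35],
    [[0,0,5],[0,0,0],0.35],
    [[0,0,9],[0,0,0],0.35],
    [[-2,0.3,13],[0,0,0],0.35],
    [[-5,0.7,13],[0,0,0],0.35],
    [[-5,0.7,13],[0,0,0],0.35],
  ],
)

```text
clock: 7.78
position: [0.4367, 0.178, 0.1021]
ee_rot: [-0.224, -3.132, -0.0]
force: [0.1, 0.3, 0.2]
width: 0.352
gripper_force: 0.0
```

```bash
python3 - <<'E'
from h import *
print(arm.observe()['position'])
d=cam('wrist');P=cloud(d); np.savez('w4.npz',P=P,**{k:d[k] for k in('img','depth','fx','fy','cx','cy','M')})
e=cam('top');s=cam('scene')
np.savez('t4.npz',P=cloud(e),**{k:e[k] for k in('img','depth','fx','fy','cx','cy','M')})
np.savez('s4.npz',P=cloud(s),**{k:s[k] for k in('img','depth','fx','fy','cx','cy','M')})
a=cv2.resize(d['img'],(640,400))
b=cv2.resize(s['img'][170:250,310:470],(400,200)); c=cv2.resize(e['img'][140:220,180:340],(400,200))
save('c4',np.vstack([np.hstack([b,c]),np.hstack([a,np.zeros((400,160,3),np.uint8)])]))
E
```

```text
[0.43674261 0.17796193 0.10210941]
```

View pics/c4.png

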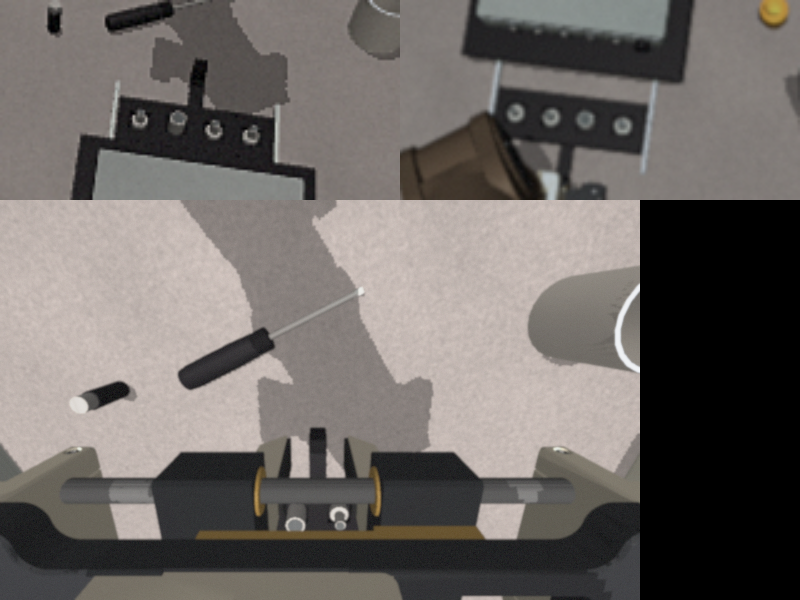

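The tray is out. The wide cartridge is in the y=-25 pocket: scene crop (178,121), third from left in the top crop (586,119), and wrist (295,325). I measure it now.

```bash
python3 - <<'E'
from h import *
s=np.load('s4.npz');t=np.load('t4.npz');w=np.load('w4.npz')
for n,d,(u,v),r in(('top',t,(254,187),30),('scene',s,(381,218),30)):
    P=d['P'];g=d['img'].astype(int).sum(-1)
    m=np.zeros_like(g,np.uint8); m[v-12:v+12,u-40:u+40]=(g[v-12:v+12,u-40:u+40]>170)
    k,l,st,c=cv2.connectedComponentsWithStats(m)
    for i in range(1,k):
        if 8<st[i,4]<120: print(n,st[i],c[i].round(1),ray(d,*c[i],.038).round(4))
g=w['img'].astype(int).sum(-1);P=w['P']
m=(abs(P[...,2]-.038)<.003)&(P[...,0]<.66)&(P[...,0]>.5)
k,l,st,c=cv2.connectedComponentsWithStats(m.astype(np.uint8))
for i in range(1,k):
    if st[i,4]>15: print('w',st[i],c[i].round(1),ray(w,*c[i],.038).round(4), P[l==i].mean(0).round(4))
E
```

```text
top [214 175   6  11  54] [216.1 179.6] [0.6043 0.2599 0.038 ]
top [223 181   7   8  46] [225.9 184.6] [0.586  0.2261 0.038 ]
top [237 183   7   8  45] [240.1 186.4] [0.5787 0.1775 0.038 ]
top [250 184   8   8  50] [253.6 187.5] [0.5741 0.1311 0.038 ]
top [265 187   8   7  49] [268.7 190.1] [0.5642 0.0797 0.038 ]
top [214 189   3  10  21] [214.7 194.5] [0.5526 0.264  0.038 ]
top [225 195  20   4  46] [232.8 197.2] [0.5423 0.2021 0.038 ]
scene [363 214   6   8  34] [365.5 217.4] [0.5782 0.0803 0.038 ]
scene [378 214   7  10  54] [380.6 218.4] [0.5807 0.1302 0.038 ]
scene [392 218   7   8  35] [395.3 221.6] [0.5921 0.1782 0.038 ]
scene [407 220   7   8  38] [410.1 223.9] [0.5998 0.2263 0.038 ]
w [286 315  20  16 249] [295.4 323.4] [0.573  0.1339 0.038 ] [0.5729 0.1339 0.0381]
w [335 319  11  11  88] [340.1 324. ] [0.5808 0.1829 0.038 ] [0.5809 0.1829 0.0379]
```

Request:
jog_arm(
  rows=[
    [[4,-1.3,0],[0,0,0],0.37],
    [[8,-2.6,0],[0,0,0],0.37],
    [[12,-3.8,-1],[0,0,0],0.37],
    [[13.8,-4.45,-3],[0,0,0],0.37],
    [[13.8,-4.45,-5],[0,0,0],0.37],
    [[13.8,-4.45,-7],[0,0,0],0.37],
    [[13.8,-4.45,-7],[0,0,0],0.37],
    [[13.8,-4.45,-7],[0,0,0],0.37],
  ],
)

```text
clock: 8.93
position: [0.5773, 0.133, 0.0322]
ee_rot: [0.227, 3.133, -0.0]
force: [0.5, 0.8, -0.3]
width: 0.369
gripper_force: 0.0
```

```bash
python3 - <<'E'
from h import *
print(arm.observe()['position'])
d=cam('wrist');P=cloud(d); g=d['img'].astype(int).sum(-1)
for v in range(222,260,3): print(v,[ (u,P[v,u].round(3).tolist()) for u in (280,318,330,360)])
m=(abs(P[...,2]-.038)<.003)
k,l,st,c=cv2.connectedComponentsWithStats(m.astype(np.uint8))
for i in range(1,k):
    if st[i,4]>15: print('w',st[i],c[i].round(1),ray(d,*c[i],.038).round(4), P[l==i].min(0).round(4),P[l==i].max(0).round(4))
E
```

```text
[0.57732734 0.13304014 0.03223772]
222 [(280, [0.574, 0.104, 0.019]), (318, [0.571, 0.134, 0.038]), (330, [0.572, 0.143, 0.038]), (360, [0.583, 0.166, 0.019])]
225 [(280, [0.578, 0.103, 0.017]), (318, [0.574, 0.134, 0.038]), (330, [0.575, 0.143, 0.039]), (360, [0.587, 0.166, 0.017])]
228 [(280, [0.579, 0.103, 0.019]), (318, [0.576, 0.134, 0.038]), (330, [0.577, 0.142, 0.037]), (360, [0.589, 0.166, 0.018])]
231 [(280, [0.583, 0.102, 0.016]), (318, [0.577, 0.133, 0.04]), (330, [0.579, 0.142, 0.038]), (360, [0.592, 0.166, 0.017])]
234 [(280, [0.585, 0.101, 0.018]), (318, [0.58, 0.133, 0.038]), (330, [0.59, 0.141, 0.019]), (360, [0.594, 0.165, 0.019])]
237 [(280, [0.563, 0.113, 0.075]), (318, [0.583, 0.133, 0.039]), (330, [0.593, 0.141, 0.018]), (360, [0.597, 0.165, 0.018])]
240 [(280, [0.563, 0.113, 0.079]), (318, [0.586, 0.132, 0.037]), (330, [0.597, 0.141, 0.016]), (360, [0.57, 0.159, 0.079])]
243 [(280, [0.563, 0.114, 0.083]), (318, [0.597, 0.131, 0.019]), (330, [0.599, 0.14, 0.018]), (360, [0.57, 0.158, 0.083])]
246 [(280, [0.564, 0.114, 0.087]), (318, [0.6, 0.13, 0.017]), (330, [0.
[... 481 characters left out ...]
 (330, [0.622, 0.138, -0.001]), (360, [0.57, 0.156, 0.1])]
w [ 0  0 10 10 68] [3.6 3.5] [ 0.4114 -0.0263  0.038 ] [ 0.409  -0.0322  0.035 ] [ 0.4128 -0.0242  0.0398]
w [343  73  28  27 567] [356.4  86. ] [0.4848 0.171  0.038 ] [0.4763 0.1622 0.035 ] [0.4933 0.1805 0.0381]
w [303 211  30  30 660] [317.2 225.9] [0.5742 0.1333 0.038 ] [0.5639 0.1228 0.0351] [0.5858 0.144  0.0399]
w [241 218  17  17 212] [248.9 226.1] [0.5673 0.0844 0.038 ] [0.5615 0.0782 0.0351] [0.5739 0.0897 0.0398]
w [378 218  17  16 209] [385.8 225.8] [0.5813 0.1824 0.038 ] [0.5759 0.1766 0.0351] [0.5875 0.1886 0.0397]
w [446 218  18  16 219] [454.3 225.7] [0.5883 0.2314 0.038 ] [0.5831 0.226  0.035 ] [0.5947 0.2376 0.0398]
```

Request:
jog_arm(
  rows=[
    [[-0.3,0.03,-1.2],[0,0,0],0.37],
    [[-0.3,0.03,-2.6],[0,0,0],0.37],
    [[-0.3,0.03,-4],[0,0,0],0.37],
    [[-0.3,0.03,-5],[0,0,0],0.37],
    [[-0.3,0.03,-5],[0,0,0],0.37],
    [[-0.3,0.03,-5],[0,0,0],0.1],
    [[-0.3,0.03,-5],[0,0,0],0.1],
    [[-0.3,0.03,-5],[0,0,0],0.1],
  ],
  newtons=15,
)

```text
clock: 9.98
position: [0.574, 0.1337, -0.0176]
ee_rot: [0.226, 3.133, 0.001]
force: [-0.7, -1.1, 0.7]
width: 0.232
gripper_force: 15.0
```

Request:
jog_arm(
  rows=[
    [[0,0,0],[0,0,0],0.1],
    [[0,0,0],[0,0,0],0.1],
    [[0,0,0.6],[0,0,0],0.1],
    [[0,0,1.4],[0,0,0],0.1],
    [[0,0,3],[0,0,0],0.1],
    [[0,0,6],[0,0,0],0.1],
    [[0,0,8],[0,0,0],0.1],
    [[0,0,8],[0,0,0],0.1],
  ],
)

```text
clock: 10.98
position: [0.5752, 0.1339, 0.0644]
ee_rot: [0.226, 3.13, 0.003]
force: [0.2, -0.1, 0.0]
width: 0.232
gripper_force: 15.0
```

Request:
jog_arm(
  rows=[
    [[-4,-3,1],[0,0,6],0.1],
    [[-7.5,-7,1],[0,0,12],0.1],
    [[-8,-12,1],[0,0,18],0.1],
    [[-8,-17,1],[0,0,21.6],0.1],
    [[-8,-22,1],[0,0,21.6],0.1],
    [[-8,-27,1],[0,0,21.6],0.1],
    [[-8,-32,1],[0,0,21.6],0.1],
    [[-8,-36,1],[0,0,21.6],0.1],
  ],
)

```text
clock: 11.98
position: [0.4929, -0.2286, 0.0715]
ee_rot: [0.363, -3.12, 0.0]
force: [0.5, 0.5, 0.4]
width: 0.235
gripper_force: 15.0
```

Request:
jog_arm(
  rows=[
    [[0,0,0],[0,0,0],0.1],
    [[0,0,0],[0,0,0],0.1],
  ],
)

```text
clock: 12.22
position: [0.4932, -0.2257, 0.0714]
ee_rot: [0.365, -3.12, -0.002]
force: [-0.9, 0.6, 0.2]
width: 0.238
gripper_force: 15.0
```

```bash
python3 - <<'E'
from h import *
s=arm.observe();print(s['position'],s['ee_rot'],s['width'])
r=np.array(s['ee_rot']);print('tool y ang',2*np.degrees(np.arctan2(r[1],r[0]))-90)
d=cam('wrist');save('w5',d['img']); P=cloud(d); np.savez('w5.npz',P=P,**{k:d[k] for k in('img','depth','fx','fy','cx','cy','M')})
E
```

```text
[ 0.49324812 -0.22572295  0.07143818] [ 3.64524451e-01 -3.11950846e+00 -1.53865401e-03] 0.2376500700705254
tool y ang -256.67006568402303
```

View pics/w5.png

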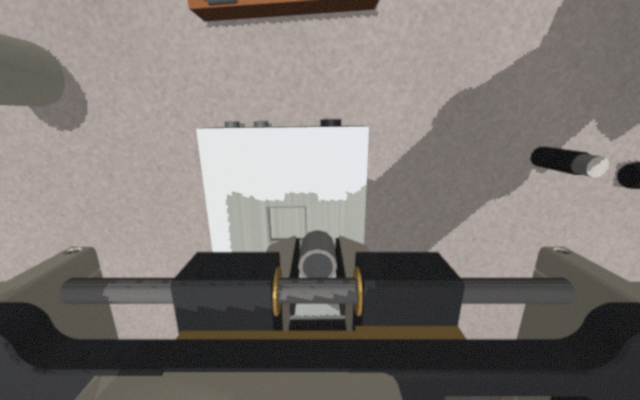

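The wrist view shows the cartridge held upright at (318,250), the nest outline about (267..308, 206..240), and the base front corners at (198,129) and (368,126).

```bash
python3 - <<'E'
from h import *
d=np.load('w5.npz');P=d['P'];g=cv2.cvtColor(d['img'],cv2.COLOR_RGB2GRAY).astype(int)
a=ray(d,198,129,.03);b=ray(d,368,126,.03);y=(a-b)[:2];L=np.linalg.norm(y);
# a is left in image: determine sign
y=y if y[1]>0 else -y; y/=L; x=np.array([y[1],-y[0]])
print(a,b,L,'yaw',np.degrees(np.arctan2(x[1],x[0])),'nest',((a+b)[:2]/2+x*.085).round(4))
n=[ray(d,*k,.03)[:2] for k in((267,206),(305,206),(308,240),(270,240))];print(np.mean(n,0),[np.linalg.norm(n[i]-n[i-1]).round(4) for i in range(4)])
print(P[150,280],P[250,250])
for v in range(228,275,4): print(v,P[v,318].round(4),[int(q) for q in g[v,296:342:3]])
E
```

```text
[ 0.448705   -0.33621272  0.03      ] [ 0.41449183 -0.2024458   0.03      ] 0.13807291688887985 yaw 14.34681219559031 nest [ 0.5139 -0.2483]
[ 0.51239448 -0.24890222] [np.float64(0.0327), np.float64(0.0335), np.float64(0.0328), np.float64(0.0348)]
[ 0.44986116 -0.26809279  0.03021666] [ 0.54553741 -0.27719256  0.03151683]
228 [ 0.5104 -0.2212  0.0301] [178, 173, 173, 152, 176, 174, 171, 169, 174, 176, 175, 170, 177, 177, 174, 175]
232 [ 0.4841 -0.2278  0.1027] [176, 175, 174, 154, 132, 95, 84, 79, 79, 95, 134, 174, 176, 177, 174, 178]
236 [ 0.4838 -0.2279  0.1096] [149, 168, 165, 99, 77, 78, 77, 76, 74, 79, 82, 100, 169, 172, 154, 127]
240 [ 0.4837 -0.2279  0.1155] [47, 77, 91, 74, 77, 77, 79, 78, 77, 78, 82, 76, 108, 115, 42, 98]
244 [ 0.4837 -0.228   0.1211] [33, 73, 77, 73, 77, 76, 77, 77, 78, 80, 79, 74, 77, 79, 32, 96]
248 [ 0.4836 -0.228   0.1262] [24, 60, 73, 73, 75, 79, 80, 91, 81, 79, 80, 75, 72, 56, 26, 81]
252 [ 0.4856 -0.2275  0.1271] [25, 41, 73, 88, 136, 142, 136, 135, 135, 146, 136, 95, 77, 46, 27, 69]
256 [ 0.4874 -0.2271  0.1282] [18, 55, 114, 142, 103, 79, 78, 82, 83, 81, 93, 135, 118, 61, 23, 44]
260 [ 0.4904 -0.2264  0.1269] [28, 86, 142, 89, 80, 79, 83, 82, 79, 80, 82, 85, 138, 99, 15, 31]
264 [ 0.4926 -0.2259  0.1274] [26, 119, 125, 83, 81, 79, 84, 82, 80, 79, 81, 83, 111, 130, 17, 31]
268 [ 0.4953 -0.2252  0.1271] [23, 119, 119, 78, 76, 76, 82, 82, 80, 78, 80, 79, 109, 124, 31, 24]
272 [ 0.4975 -0.2247  0.1274] [23, 97, 135, 82, 78, 76, 78, 82, 80, 80, 81, 84, 130, 114, 19, 26]
```

Request:
jog_arm(
  rows=[
    [[1.9,-2.4,0],[0,0,0],0.1],
    [[1.9,-2.4,-1.5],[0,0,0],0.1],
    [[1.9,-2.4,-3.5],[0,0,0],0.1],
    [[1.9,-2.4,-5.5],[0,0,0],0.1],
    [[1.9,-2.4,-6.4],[0,0,0],0.1],
    [[1.9,-2.4,-6.4],[0,0,0],0.1],
    [[1.9,-2.4,-6.4],[0,0,0],0.1],
  ],
)

```text
clock: 13.15
position: [0.5131, -0.2503, 0.0085]
ee_rot: [-0.365, 3.12, -0.0]
force: [-0.8, -0.8, -0.6]
width: 0.233
gripper_force: 15.0
```

```bash
python3 - <<'E'
from h import *
s=arm.observe();print(s['position'],s['force'],s['width'])
d=cam('wrist');P=cloud(d);save('w6',cv2.resize(d['img'][170:290,220:420],(800,480),interpolation=cv2.INTER_CUBIC))
for v in range(200,262,3): print(v,P[v,318].round(4))
np.savez('w6.npz',P=P,**{k:d[k] for k in('img','depth','fx','fy','cx','cy','M')})
E
```

```text
[ 0.51309768 -0.25029851  0.00854483] [-0.75611204 -0.80525389 -0.58980209] 0.23296251662389075
200 [ 0.4862 -0.2565  0.0301]
203 [ 0.4888 -0.2559  0.0283]
206 [ 0.4902 -0.2556  0.0299]
209 [nan nan nan]
212 [ 0.4943 -0.2546  0.0299]
215 [ 0.4964 -0.2541  0.0297]
218 [ 0.5013 -0.2529  0.0216]
221 [ 0.5036 -0.2524  0.0214]
224 [ 0.5053 -0.252   0.0224]
227 [ 0.5077 -0.2514  0.0219]
230 [ 0.5032 -0.2525  0.0383]
233 [ 0.5033 -0.2525  0.0428]
236 [ 0.5029 -0.2526  0.0483]
239 [ 0.5039 -0.2524  0.0504]
242 [ 0.5034 -0.2525  0.0556]
245 [ 0.5035 -0.2525  0.0593]
248 [ 0.5032 -0.2526  0.0637]
251 [ 0.5049 -0.2522  0.0638]
254 [ 0.5058 -0.252   0.0657]
257 [ 0.508  -0.2514  0.0649]
260 [ 0.5091 -0.2512  0.0661]
```

View pics/w6.png

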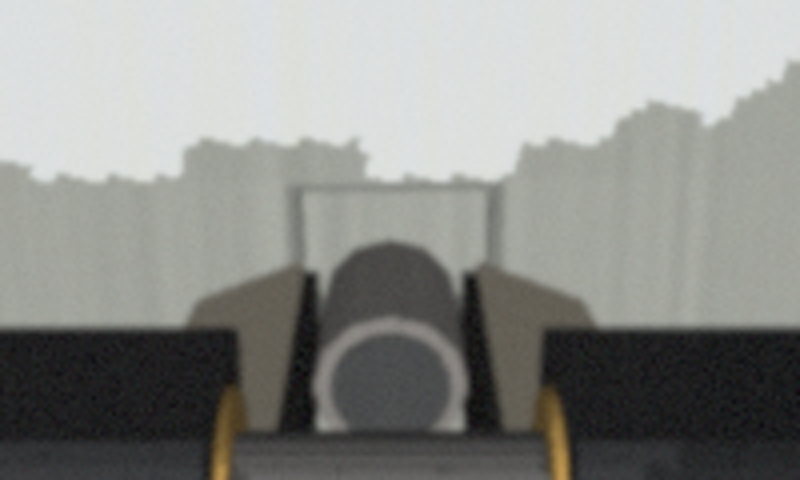

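The cartridge is centred laterally over the nest, with the nest side walls at crop x 292 and 502 and the cartridge at 390. I lower it in.

Request:
jog_arm(
  rows=[
    [[-0.1,0,-0.4],[0,0,0],0.1],
    [[-0.1,0,-0.8],[0,0,0],0.1],
    [[-0.1,0,-1.2],[0,0,0],0.1],
    [[-0.1,0,-1.4],[0,0,0],0.1],
    [[-0.1,0,-1.4],[0,0,0],0.1],
    [[-0.1,0,-1.4],[0,0,0],0.1],
  ],
)

```text
clock: 13.95
position: [0.5116, -0.2504, -0.0058]
ee_rot: [0.364, -3.12, -0.0]
force: [-2.6, 0.8, 5.6]
width: 0.234
gripper_force: 15.0
```

Request:
jog_arm(
  rows=[
    [[0,0,0.05],[0,0,0],0.25],
    [[0,0,0.05],[0,0,0],0.28],
    [[0,0,0.05],[0,0,0],0.35],
    [[0,0,0.05],[0,0,0],0.4],
    [[0,0,2],[0,0,0],0.4],
    [[0,0,5],[0,0,0],0.4],
    [[-2,-0.5,9],[0,0,0],0.4],
    [[-4,-1,9],[0,0,0],0.4],
  ],
)

```text
clock: 14.95
position: [0.4732, -0.2616, 0.0866]
ee_rot: [-0.365, 3.116, -0.004]
force: [-0.2, 0.2, -0.5]
width: 0.403
gripper_force: 0.0
```

```bash
python3 - <<'E'
from h import *
s=arm.observe();print(s['position'],s['force'],s['width'])
d=cam('wrist');P=cloud(d)
r=(np.hypot(P[...,0]-.513,P[...,1]+.25)<.02)&(P[...,2]>.036)&(P[...,2]<.07)
q=P[r];print(len(q),q.min(0),q.max(0)); t=q[q[:,2]>.047];print(t.mean(0),t.std(0),t.min(0),t.max(0))
d=cam('scene');P=cloud(d)
# hood & surroundings
X=np.array([np.cos(np.radians(13.3)),np.sin(np.radians(13.3))]);Y=np.array([-X[1],X[0]])
D=P[...,:2]-[.5085,-.2515];fx,fy=D@X,D@Y
for zz in np.arange(.05,.18,.02):
    m=(abs(P[...,2]-zz)<.01)&(fx>.05)&(fx<.2)&(abs(fy)<.055); print(zz.round(2),m.sum(),np.percentile(fx[m],[5,50,95]).round(3) if m.sum() else '')
m=(P[...,2]>.04)&(P[...,2]<.3)&(fx>.13)&(fx<.28)&(abs(fy)<.15); print('behind',m.sum(),np.c_[fx[m],fy[m],P[m][:,2]].min(0).round(3),np.c_[fx[m],fy[m],P[m][:,2]].max(0).round(3))
E
```

```text
[ 0.47318978 -0.26158413  0.08660135] [-0.24141695  0.19773382 -0.51125379] 0.4032442345292552
527 [ 0.50128807 -0.26086837  0.03601525] [ 0.52305851 -0.23977682  0.05239843]
[ 0.51141116 -0.2504429   0.05009952] [0.00555171 0.00540818 0.00087633] [ 0.50134683 -0.26083786  0.04705299] [ 0.52305851 -0.23977682  0.05239843]
0.05 79 [0.113 0.115 0.117]
0.07 84 [0.115 0.118 0.12 ]
0.09 90 [0.119 0.121 0.123]
0.11 86 [0.122 0.124 0.127]
0.13 90 [0.125 0.127 0.129]
0.15 458 [0.091 0.112 0.13 ]
0.17 24 [0.108 0.112 0.115]
behind 349 [ 0.13 -0.15  0.04] [0.28  0.079 0.151]
```

The cartridge is seated with its top flat at z 0.050. The hood's back face runs from fixture x 0.115 at z 0.05 to 0.1275 at z 0.13, so the angle is about 1.72. I close the fingers and go over and behind the hood.

Request:
jog_arm(
  rows=[
    [[0,0,4],[0,0,0],0],
    [[0,0,8],[0,0,0],0],
    [[0,0,10],[0,0,0],0],
    [[4,1,10],[0,0,0],0],
    [[8,2,10],[0,0,0],0],
    [[12,2.9,10],[0,0,0],0],
    [[16,3.9,10],[0,0,0],0],
    [[19.6,4.8,10],[0,0,0],0],
  ],
)

```text
clock: 16.05
position: [0.669, -0.2111, 0.182]
ee_rot: [0.366, -3.118, -0.002]
force: [0.7, -0.3, -0.2]
width: 0.004
gripper_force: 0.0
```

Request:
jog_arm(
  rows=[
    [[0,0,0],[0,0,0],0],
    [[0,0,0],[0,0,0],0],
  ],
)

```text
clock: 16.3
position: [0.6668, -0.2126, 0.1825]
ee_rot: [0.364, -3.118, -0.001]
force: [-0.8, 0.4, 0.6]
width: 0.004
gripper_force: 0.0
```

Request:
jog_arm(
  rows=[
    [[0,0,-3],[0,0,0],0],
    [[0,0,-6],[0,0,0],0],
    [[0,0,-9],[0,0,0],0],
    [[0,0,-10],[0,0,0],0],
    [[0,0,-10],[0,0,0],0],
    [[0,0,-10],[0,0,0],0],
  ],
)

```text
clock: 17.05
position: [0.6684, -0.213, 0.0855]
ee_rot: [-0.364, 3.119, -0.001]
force: [-1.1, 0.1, -0.3]
width: 0.004
gripper_force: 0.0
```

Request:
jog_arm(
  rows=[
    [[-1.75,-0.41,0],[0,0,0],0],
    [[-2.6,-0.6,0.2],[0,0,0],0],
    [[-3.4,-0.8,0.5],[0,0,0],0],
    [[-4.0,-0.94,0.75],[0,0,0],0],
    [[-5.35,-1.26,1.2],[0,0,0],0],
    [[-6.7,-1.59,1.5],[0,0,0],0],
    [[-8.1,-1.9,1.6],[0,0,0],0],
    [[-9.4,-2.23,1.5],[0,0,0],0],
  ],
)

```text
clock: 18.05
position: [0.5723, -0.2353, 0.099]
ee_rot: [0.364, -3.12, 0.0]
force: [2.2, -1.0, 2.4]
width: 0.006
gripper_force: 1.2
```

Request:
jog_arm(
  rows=[
    [[-1.36,-0.32,-0.2],[0,0,0],0],
    [[-2.63,-0.62,-0.7],[0,0,0],0],
    [[-3.9,-0.92,-1.35],[0,0,0],0],
    [[-5.06,-1.2,-2.1],[0,0,0],0],
    [[-6.1,-1.44,-3.0],[0,0,0],0],
    [[-7.0,-1.66,-4.1],[0,0,0],0],
    [[-7.8,-1.84,-5.3],[0,0,0],0],
    [[-8.4,-1.98,-6.5],[0,0,0],0],
  ],
)

```text
clock: 19.05
position: [0.4889, -0.2545, 0.0329]
ee_rot: [0.364, -3.12, -0.001]
force: [0.7, 0.9, 7.2]
width: 0.007
gripper_force: 4.2
```

Request:
jog_arm(
  rows=[
    [[0,0,-0.1],[0,0,0],0],
    [[0,0,-0.2],[0,0,0],0],
    [[0,0,-0.2],[0,0,0],0],
  ],
)

```text
clock: 19.42
position: [0.4891, -0.2545, 0.0328]
ee_rot: [0.364, -3.12, -0.001]
force: [-7.1, 2.0, 22.1]
width: 0.006
gripper_force: 10.9
```

Request:
jog_arm(
  rows=[
    [[0,0,2],[0,0,0],0],
    [[0,0,6],[0,0,0],0.3],
    [[0,5,8],[0,0,-7],0.5],
    [[0,11,8],[0,0,-14],0.5],
    [[0,17,8],[0,0,-21.6],0.5],
    [[0,23,8],[0,0,-21.6],0.5],
    [[0,29,8],[0,0,-21.6],0.5],
    [[0,35,8],[0,0,-21.6],0.5],
  ],
)

```text
clock: 20.42
position: [0.4893, 0.0975, 0.1115]
ee_rot: [-0.226, -3.133, -0.0]
force: [1.3, 0.1, 0.6]
width: 0.501
gripper_force: 0.0
```

Request:
jog_arm(
  rows=[
    [[0,0,0],[0,0,0],0.5],
    [[0,0,0],[0,0,0],0.5],
  ],
)

```text
clock: 20.68
position: [0.4893, 0.095, 0.1114]
ee_rot: [-0.225, -3.133, 0.001]
force: [0.6, -0.1, -0.3]
width: 0.503
gripper_force: 0.0
```

```bash
python3 - <<'E'
from h import *
s=arm.observe();print(s['position'],s['ee_rot'])
d=cam('scene');P=cloud(d)
X=np.array([np.cos(np.radians(13.3)),np.sin(np.radians(13.3))]);Y=np.array([-X[1],X[0]])
D=P[...,:2]-[.5087,-.2514];fx,fy=D@X,D@Y
m=(abs(fy)<.055)&(fx>-.05)&(fx<.06)&(P[...,2]>.05); A=np.c_[fx[m],fy[m],np.ones(m.sum())];c=np.linalg.lstsq(A,P[m][:,2],rcond=None)[0];print('hood plane',c,np.median(P[m][:,2]))
d=cam('wrist');P=cloud(d);m=(abs(P[...,2]-.036)<.003)&(np.hypot(P[...,0]-.485,P[...,1]-.171)<.03)
print('tab',m.sum(),P[m].min(0),P[m].max(0),P[m].mean(0))
E
```

```text
[0.48931785 0.09495497 0.11137912] [-2.25435684e-01 -3.13274200e+00  1.11930114e-03]
hood plane [0.00462065 0.00134534 0.07205689] 0.07201272868636055
tab 287 [0.47590775 0.162093   0.03309774] [0.49341269 0.18026467 0.03782184] [0.48432148 0.17115658 0.03547349]
```

The hood is closed, with its top flat at 0.072. The tab centre is at (0.485, 0.171).

Request:
jog_arm(
  rows=[
    [[-0.2,4,0],[0,0,0],0.5],
    [[-0.3,7.6,0],[0,0,0],0.5],
    [[-0.3,7.6,-3],[0,0,0],0.5],
    [[-0.3,7.6,-6],[0,0,0],0.5],
    [[-0.3,7.6,-9],[0,0,0],0.5],
    [[-0.3,7.6,-12],[0,0,0],0.5],
    [[-0.3,7.6,-13.9],[0,0,0],0.5],
    [[-0.3,7.6,-13.9],[0,0,0],0.5],
  ],
)

```text
clock: 21.78
position: [0.486, 0.1693, -0.0282]
ee_rot: [-0.23, -3.131, 0.003]
force: [0.3, 0.1, 0.6]
width: 0.498
gripper_force: 0.0
```

Request:
jog_arm(
  rows=[
    [[0,0,0],[0,0,0],0.1],
    [[0,0,0],[0,0,0],0.1],
    [[0,0,0],[0,0,0],0.1],
    [[0,0,0],[0,0,0],0.1],
    [[0,0,0],[0,0,0],0.1],
  ],
  newtons=15,
)

```text
clock: 22.4
position: [0.4871, 0.1716, -0.0264]
ee_rot: [0.226, 3.133, 0.001]
force: [-1.1, -2.0, 6.8]
width: 0.193
gripper_force: 15.0
```

Request:
jog_arm(
  rows=[
    [[1,-0.15,0],[0,0,0],0.1],
    [[2.3,-0.34,0],[0,0,0],0.1],
    [[3.7,-0.54,0],[0,0,0],0.1],
    [[5.1,-0.74,0],[0,0,0],0.1],
    [[6.5,-0.95,0],[0,0,0],0.1],
    [[7.9,-1.15,0],[0,0,0],0.1],
    [[9.2,-1.34,0],[0,0,0],0.1],
    [[10,-1.46,0],[0,0,0],0.1],
  ],
)

```text
clock: 23.4
position: [0.586, 0.1574, -0.0266]
ee_rot: [-0.226, -3.132, -0.001]
force: [-7.4, 1.2, 11.6]
width: 0.196
gripper_force: 15.0
```

Request:
jog_arm(
  rows=[
    [[0.2,-0.03,0],[0,0,0],0.1],
    [[0.4,-0.06,0],[0,0,0],0.1],
    [[0.5,-0.07,0],[0,0,0],0.1],
    [[0.6,-0.09,0],[0,0,0],0.1],
    [[0.6,-0.09,0],[0,0,0],0.1],
  ],
)

```text
clock: 24.02
position: [0.5915, 0.1566, -0.0266]
ee_rot: [-0.225, -3.132, -0.001]
force: [-5.7, 0.4, 8.6]
width: 0.195
gripper_force: 15.0
```

Request:
jog_arm(
  rows=[
    [[0.1,-0.01,0],[0,0,0],0.1],
    [[0.2,-0.03,0],[0,0,0],0.1],
    [[0.3,-0.04,0],[0,0,0],0.1],
    [[0.3,-0.04,0],[0,0,0],0.1],
  ],
)

```text
clock: 24.52
position: [0.5945, 0.1562, -0.0266]
ee_rot: [-0.225, -3.132, -0.001]
force: [-6.5, 1.0, 8.1]
width: 0.198
gripper_force: 15.0
```

Request:
jog_arm(
  rows=[
    [[0.1,-0.01,0],[0,0,0],0.1],
    [[0.2,-0.03,0],[0,0,0],0.1],
    [[0.3,-0.04,0],[0,0,0],0.1],
    [[0.3,-0.04,0],[0,0,0],0.1],
  ],
)

```text
clock: 25.02
position: [0.5975, 0.1558, -0.0266]
ee_rot: [-0.225, -3.132, -0.001]
force: [-4.9, 0.2, 9.3]
width: 0.197
gripper_force: 15.0
```

Request:
jog_arm(
  rows=[
    [[0.1,-0.01,0],[0,0,0],0.1],
    [[0.2,-0.03,0],[0,0,0],0.1],
    [[0.2,-0.03,0],[0,0,0],0.1],
  ],
)

```text
clock: 25.4
position: [0.5988, 0.1557, -0.0266]
ee_rot: [-0.225, -3.131, -0.0]
force: [-7.3, 0.7, 10.9]
width: 0.197
gripper_force: 15.0
```

Request:
jog_arm(
  rows=[
    [[0.1,-0.01,0],[0,0,0],0.1],
    [[0.2,-0.03,0],[0,0,0],0.1],
    [[0.2,-0.03,0],[0,0,0],0.1],
  ],
)

```text
clock: 25.78
position: [0.599, 0.1557, -0.0268]
ee_rot: [-0.224, -3.128, -0.0]
force: [-12.8, 0.9, 14.3]
width: 0.192
gripper_force: 15.0
```

The force is rising and motion has stopped, so the tray is at its stop. I release, lift and verify.

Request:
jog_arm(
  rows=[
    [[0,0,0],[0,0,0],0.3],
    [[0,0,0],[0,0,0],0.45],
    [[0,0,0],[0,0,0],0.5],
    [[0,0,2],[0,0,0],0.5],
    [[0,0,5],[0,0,0],0.5],
    [[0,0,9],[0,0,0],0.5],
    [[-4,0.6,12],[0,0,0],0.5],
    [[-8,1.2,14],[0,0,0],0.5],
  ],
)

```text
clock: 26.78
position: [0.5226, 0.1667, 0.1143]
ee_rot: [0.228, 3.132, 0.001]
force: [-0.7, 0.5, 0.3]
width: 0.503
gripper_force: 0.0
```

Request:
jog_arm(
  rows=[
    [[-4,3,2],[0,0,0],0.5],
    [[-4,3,2],[0,0,0],0.5],
    [[-4,3,2],[0,0,0],0.5],
  ],
)

```text
clock: 27.15
position: [0.4832, 0.1963, 0.133]
ee_rot: [0.226, 3.133, 0.0]
force: [0.5, -0.5, -0.2]
width: 0.501
gripper_force: 0.0
```

```bash
python3 - <<'E'
from h import *
print(arm.observe()['position'])
d=cam('wrist');P=cloud(d)
m=(abs(P[...,2]-.036)<.003)&(np.hypot(P[...,0]-.597,P[...,1]-.156)<.03)
print('tab',m.sum(),P[m].min(0),P[m].max(0))
m=(abs(P[...,2]-.012)<.003)&(np.hypot(P[...,0]-.58,P[...,1]-.15)<.15);v,u=np.where(m)
e=np.array([.9895,-.1444]);q=P[m][:,:2];print('rail front along ex',[np.percentile(q[(q[:,1]-.165)*s>.05]@e,1) if ((q[:,1]-.165)*s>.05).sum() else None for s in(1,-1)])
m=(abs(P[...,2]-.036)<.003)&(np.hypot(P[...,0]-.597,P[...,1]-.156)<.03); print('tab front along ex',np.percentile(P[m][:,:2]@e,2),np.percentile(P[m][:,:2]@e,98))
s=cam('scene');save('end',s['img'])
E
```

```text
[0.48324686 0.19628594 0.13303395]Traceback (most recent call last):
  File "<stdin>", line 5, in <module>
    return umr_minimum(a, axis, None, out, keepdims, initial, where)
ValueError: zero-size array to reduction operation minimum which has no identity
```

Request:
jog_arm(
  rows=[
    [[3,0,3],[0,0,0],0.5],
    [[7,0,3],[0,0,0],0.5],
    [[9,0,3],[0,0,0],0.5],
    [[9,0,3],[0,0,0],0.5],
  ],
)

```text
clock: 27.7
position: [0.5744, 0.1947, 0.1616]
ee_rot: [-0.231, -3.133, 0.002]
force: [-0.9, -1.2, -0.5]
width: 0.501
gripper_force: 0.0
```

```bash
python3 - <<'E'
from h import *
print(arm.observe()['position'])
s=cam('scene');t=cam('top');save('end',np.vstack([cv2.resize(s['img'],(560,350)),cv2.resize(t['img'][80:240,180:420],(560,250))[:, :560]]))
d=cam('wrist');P=cloud(d);e=np.array([.9895,-.1444])
m=(abs(P[...,2]-.036)<.003)&(np.hypot(P[...,0]-.597,P[...,1]-.156)<.03);q=P[m]
if len(q): print('tab',m.sum(),q.min(0),q.max(0),np.percentile(q[:,:2]@e,[2,98]))
m=(abs(P[...,2]-.012)<.003)&(P[...,0]<.62)&(P[...,0]>.48);q=P[m]
for k in(.05,.27): 
    r=q[abs(q[:,1]-k)<.03]; print('rail',len(r),np.percentile(r[:,:2]@e,1) if len(r) else '')
E
```

```text
[0.57442259 0.19471024 0.16164487]
tab 179 [0.58770717 0.14694911 0.03326556] [0.60403176 0.16579613 0.0373866 ] [0.55998536 0.57406568]
rail 448 0.48907907778153265
rail 308 0.48854073669668163
```

View pics/end.png

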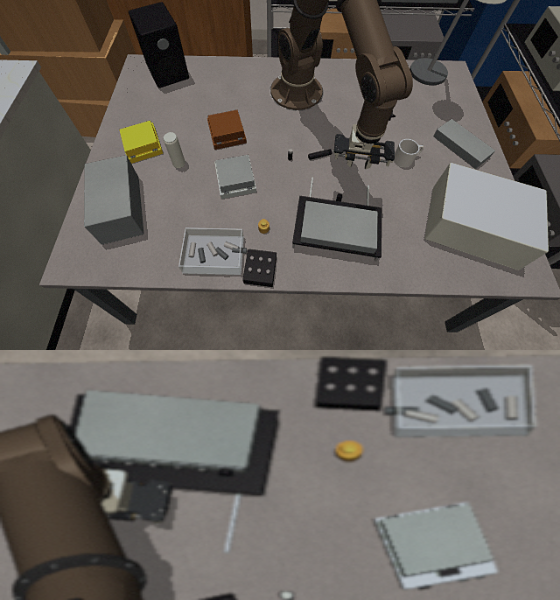

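The hood is closed, the bystanders are unmoved, and the tab front is 71 mm ahead of the rail ends (72 expected). I give the tab front one confirming push with closed fingers.

Request:
jog_arm(
  rows=[
    [[-1.4,-3.4,-2],[0,0,0],0],
    [[-1.4,-3.4,-6],[0,0,0],0],
    [[-1.4,-3.4,-10],[0,0,0],0],
    [[-1.4,-3.4,-13],[0,0,0],0],
    [[-1.4,-3.4,-16],[0,0,0],0],
    [[-1.4,-3.4,-18],[0,0,0],0],
    [[-1.4,-3.4,-18],[0,0,0],0],
  ],
)

```text
clock: 28.72
position: [0.5568, 0.1622, -0.0182]
ee_rot: [-0.226, -3.131, 0.002]
force: [-0.2, 0.1, 0.5]
width: 0.002
gripper_force: 0.0
```

Request:
jog_arm(
  rows=[
    [[0.5,-0.07,0],[0,0,0],0],
    [[1.0,-0.14,0],[0,0,0],0],
    [[1.0,-0.14,0],[0,0,0],0],
  ],
)

```text
clock: 29.1
position: [0.5699, 0.1611, -0.0162]
ee_rot: [0.227, 3.132, 0.001]
force: [0.3, -0.3, -0.4]
width: 0.004
gripper_force: 0.0
```

Request:
jog_arm(
  rows=[
    [[0.4,-0.06,0],[0,0,0],0],
    [[0.7,-0.1,0],[0,0,0],0],
    [[0.9,-0.13,0],[0,0,0],0],
    [[0.9,-0.13,0],[0,0,0],0],
  ],
)

```text
clock: 29.6
position: [0.5777, 0.1599, -0.0171]
ee_rot: [-0.226, -3.133, -0.0]
force: [-0.9, 0.4, 0.0]
width: 0.006
gripper_force: 0.0
```

Request:
jog_arm(
  rows=[
    [[0.1,-0.01,0],[0,0,0],0],
    [[0.2,-0.03,0],[0,0,0],0],
    [[0.2,-0.03,0],[0,0,0],0],
  ],
)

```text
clock: 29.98
position: [0.5776, 0.1598, -0.0174]
ee_rot: [-0.225, -3.13, 0.001]
force: [-6.6, 1.3, 4.2]
width: 0.004
gripper_force: 3.3
```

Request:
jog_arm(
  rows=[
    [[0.1,-0.01,0],[0,0,0],0],
    [[0.2,-0.03,0],[0,0,0],0],
    [[0.2,-0.03,0],[0,0,0],0],
  ],
)

```text
clock: 30.35
position: [0.5775, 0.1598, -0.0176]
ee_rot: [-0.224, -3.127, 0.001]
force: [-13.1, 2.1, 8.3]
width: 0.005
gripper_force: 6.3
```

Request:
jog_arm(
  rows=[
    [[0.1,-0.01,0],[0,0,0],0],
    [[0.2,-0.03,0],[0,0,0],0],
    [[0.2,-0.03,0],[0,0,0],0],
  ],
)

```text
clock: 30.72
position: [0.5774, 0.1598, -0.0178]
ee_rot: [-0.223, -3.124, 0.002]
force: [-18.3, 1.5, 12.5]
width: 0.008
gripper_force: 9.3
```

The tab doesn't move under 18 N, so the tray is firmly against its stop. I back off, lift clear and hand in.

Request:
jog_arm(
  rows=[
    [[-1,0.15,0],[0,0,0],0],
    [[-3,0.4,1],[0,0,0],0],
    [[-3,0.4,5],[0,0,0],0],
    [[-3,0.4,10],[0,0,0],0],
    [[-3,0.4,14],[0,0,0],0],
    [[-3,0.4,14],[0,0,0],0],
    [[-3,0.4,14],[0,0,0],0],
    [[-3,0.4,14],[0,0,0],0],
  ],
)

```text
clock: 31.72
position: [0.5529, 0.1626, 0.1216]
ee_rot: [-0.226, -3.132, 0.001]
force: [-0.4, 0.3, -1.1]
width: 0.008
gripper_force: 0.0
```

```bash
python3 -c "
from cell import arm
print(arm.observe()['position'],arm.sign_off())"
```

```text
the job is handed in; nothing more can be done
[0.55290344 0.16259974 0.12163924] None
```

Job handed in at about 32 s: the wide cartridge is seated upright in the nest, the hood is closed, and the tray is firmly against its stop; the slim cartridges weren't visible under the shelf for a final check.

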